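# Put the swapped lids back on their own pots

### The job

After the washing-up every lid was put back on the wrong studio pot: put each wooden lid on the pot of its own shape (round, square, six-sided, oblong), seated flat on the rim, centred and with its sides in line with the pot's. Use the empty white tile to set a lid aside. Leave the pots standing where they are, do not drop a lid, and do not knock over the glass jar.

Things in the scene. Friction and masses are not known exactly. Their poses are not given: they have to be found in the camera images.
- pot_oblong: White stoneware pot, about 0.5 kg, standing loose on the table: wide body, flat shoulder and a narrower neck (wall 5 mm) that is its open mouth, all rectangular: body 108 x 86 mm and 50 mm high, neck 84 x 62 mm outside, rim 65 mm above the table. Hollow, at least 18 mm deep below the rim. Origin: centre of its underside; z up, x along the long side.
- pot_square: White stoneware pot, about 0.5 kg, standing loose on the table: wide body, flat shoulder and a narrower neck (wall 5 mm) that is its open mouth, all square: body 88 x 88 mm and 50 mm high, neck 64 x 64 mm outside, rim 65 mm above the table. Hollow, at least 18 mm deep below the rim. Origin: centre of its underside; z up, x and y along the sides.
- pot_round: White stoneware pot, about 0.5 kg, standing loose on the table: wide body, flat shoulder and a narrower neck (wall 5 mm) that is its open mouth, all round: body 92 mm across and 70 mm high, neck 68 mm across outside, rim 85 mm above the table. Hollow, at least 18 mm deep below the rim. Origin: centre of its underside; z up, its turn about z does not matter.
- pot_hex: White stoneware pot, about 0.5 kg, standing loose on the table: wide body, flat shoulder and a narrower neck (wall 5 mm) that is its open mouth, all six-sided: body 86 mm across the flats and 70 mm high, neck 66 mm across the flats outside, rim 85 mm above the table. Hollow, at least 18 mm deep below the rim. Origin: centre of its underside; z up, x through a corner.
- lid_oblong: Wooden lid, rectangular, 90 x 68 mm, about 70 g, on a wrong pot at the start; belongs on pot_oblong. Round knob in its middle (22 mm across, 24 mm tall) to grip from above; under it a cork disc 36 mm across, 5 mm thick, that drops loosely into a mouth while the plate rests on the rim. Origin: centre of the disc's underside; plate 5 to 12 mm above it, knob 12 to 36 mm; x along the long side.
- lid_square: Wooden lid, square, 70 x 70 mm, about 70 g, on a wrong pot at the start; belongs on pot_square. Round knob in its middle (22 mm across, 24 mm tall) to grip from above; under it a cork disc 36 mm across, 5 mm thick, that drops loosely into a mouth while the plate rests on the rim. Origin: centre of the disc's underside; plate 5 to 12 mm above it, knob 12 to 36 mm; x and y along the sides.
- lid_round: Wooden lid, round, 74 mm across, about 70 g, on a wrong pot at the start; belongs on pot_round. Round knob in its middle (22 mm across, 24 mm tall) to grip from above; under it a cork disc 36 mm across, 5 mm thick, that drops loosely into a mouth while the plate rests on the rim. Origin: centre of the disc's underside; plate 5 to 12 mm above it, knob 12 to 36 mm; its turn about z does not matter.
- lid_hex: Wooden lid, six-sided, 72 mm across the flats, about 70 g, on a wrong pot at the start; belongs on pot_hex. Round knob in its middle (22 mm across, 24 mm tall) to grip from above; under it a cork disc 36 mm across, 5 mm thick, that drops loosely into a mouth while the plate rests on the rim. Origin: centre of the disc's underside; plate 5 to 12 mm above it, knob 12 to 36 mm; x through a corner.
- tile: White glazed square mixing tile, 120 x 120 x 8 mm, fixed on the table with nothing on it: the free spot where a lid can be put down for the moment (it then rests on its cork disc, 8 mm above the table). Origin: centre of its underside, z up.
- glass: Empty open glass jar, 66 mm across and 88 mm high, standing on the table among the pots; not part of the job, must not be knocked over. Origin: centre of its underside, z up. The other clutter between the pots (ink bottle, paint tube, tape roll) is lower than 65 mm.
Things that resemble listed ones, but are neither listed nor needed, are in the scene too. Leave any pink look-alike of the pot_hex alone.

How it is judged:
By the outcome, as a careful person would: the job done as asked, in the order asked, and still so for the second after the job is handed in, with the robot touching nothing.
It also fails if it takes over 136 s, if anything falls off the work surface, if the arm or the gripper's body presses on something with over 40 N, if the wrist force passes 120 N, or if a joint passes its speed limit or range.

### The arm

A 6-joint arm with a two-finger parallel gripper is mounted at the origin on the work surface. World frame = base frame: x ahead of the robot, y to its left, z up, the work surface at z = 0. Lengths are in mm, angles in rad, forces in N, time in s.
With the tool pointing down it reaches from about 300 to 875 mm from the base axis. Payload 4.2 kg.
Tool frame: the origin (TCP) lies on the centre line of the jaws, within the pads' length; the fingertips stand bot.tip_reach ahead of it and the grasp point (between the pads) lies 3 mm ahead of it (bot.tip_reach is the distance from the TCP to the fingertips, in mm); z points along the fingers, y is the line along which they close (so a half turn about z gives the same grasp; the last joint's range is limited). The gripper opens to 85 mm and grips with 20 to 120 N. Pads are 22 mm wide; open, the fingers measure 114 mm over their backs; the gripper's body (76 mm by 85 mm) begins 54 mm behind the grasp point. The pads swing forward as they close: fully open they stand 13 mm farther back than shut.
Start: joints at [1.153, 0.32, 1.565, -0, 1.257, -0.02], TCP at [222.752, 530.114, 253.338] pointing down, gripper open.
Joint ranges: [-3.11, 3.11], [-0.84, 2.01], [0.21, 2.61], [-1.34, 4.49], [0.05, 2.63], [-2.56, 2.56]. Speed limits (rad/s): [2.57, 2.57, 3.14, 3.14, 3.14, 3.14].

### API

Orientations are given as a unit quaternion [x, y, z, w].
In Python, from station import status, imaging, job, bot gives the robot as it stands.
- The arm moves only by the tool carry_out, never from a script. Its argument "series" is a list of rows, each a list of 5 numbers: the shift along the tool's x, y, z scaled (see below), then the turn about the tool's z scaled (see below), then the closure, from -1 (fully open) to 1 (shut). A call has 1 to 12 rows; each row is the pose to reach, as a shift and turn from the pose commanded when the call began, along the tool's axes at that moment, turning the shorter way round; what a row does not reach only later rows make up. The controller multiplies each number of a shift by 200 mm and each number of a turn by 180 degrees. A row lasts 1/12 s, in which the tool goes at most 41.7 mm and 7.16 degrees, less where a joint would pass 70% of its speed; a pose out of reach is approached as far as the arm can. A call with a number of a shift or a turn outside -1 to 1 is refused whole. A call with a gripper value outside its range is refused whole. The fingers move at their own pace and stop on an object; the grip force is fixed at half the most. Time passes only in rows, so rows that repeat a pose let the fingers close. It gives the time, the measured TCP pose, the force, the opening and the grip force at its end, in the units of the state.
- status.sense(): the state, without advancing time (a new reading comes with each control period).
- imaging.get_image(name): name is "side" or "top" or "wrist"; returns a dict with "image" (480x640x3 uint8, red, green, blue), "z_map" (480x640 float32, mm along the optical axis (not along the pixel's ray), 0 where there is no reading), "camera_matrix" (3x3 intrinsics, pixels), "world_from_camera" (4x4, takes a point from camera to world coordinates). Camera axes: x right, y down, z forward; pixel columns grow to the right and rows downward; lengths in mm; the calibration is good to about 2 mm. A picture is of the moment at which its call begins.
- job.hand_in(): hands the job in; it is judged then, once.
The state is a dict: "t": time; "joint_pos": joint angles; "dq": joint speeds; "tau": joint torques, N m; "position": TCP position; "eef_rot": TCP orientation; "contact_force": force on the tool from outside, world axes, zero at the start; "moment": the same for the moment, N m; "finger_gap": finger opening in mm; "finger_force": force on a finger pad.
Only numpy, scipy, OpenCV 4.12 (cv2) and the standard library are available. Lean on these libraries where they do the work, as an engineer would, in place of code of your own. Each camera call takes 0.05 s, during which the arm holds its last target. There are 200 camera calls.

## Working session

There is one attempt and no reset: what is moved stays moved. The work goes in short steps, Python scripts to look and compute and a tool call to move; the robot and the scene stay as the last step left them, time stands still between calls to the robot, and variables do not carry over. Pictures are saved under pics/ and viewed, at most 14 in all, crops included, and the job is handed in when it is done.

Besides the shell and the picture viewer there is one more tool, called by a JSON object that holds its "name" and its "arguments". carry_out: Moves the arm, as the interface text tells. Shifts and turns lie within -1 to 1; 1 stands for 200 mm of shift or 180 degrees of turn. Its arguments: {"type":"object","properties":{"series":{"type":"array","items":{"type":"array","items":{"type":"number","minimum":-1,"maximum":1}}}},"required":["series"]}

```bash
mkdir -p pics; ls
python3 - <<'E'
from station import status,imaging,job,bot
import cv2,numpy as np
print(status.sense(),bot.tip_reach)
for n in("top","side"):
    d=imaging.get_image(n);np.savez(f"{n}0.npz",**d)
    cv2.imwrite(f"pics/{n}0.png",d["image"][:,:,::-1]);print(d["camera_matrix"],d["world_from_camera"])
E
```

```text
pics
{'t': 0.0, 'joint_pos': array([ 1.15298525e+00,  3.20305669e-01,  1.56565654e+00,  1.93881489e-05,
        1.25740472e+00, -2.00179923e-02]), 'dq': array([1.34442250e-03, 9.56553791e-05, 6.18692853e-04, 1.74853355e-03,
       6.61151793e-05, 1.08095439e-03]), 'tau': array([-1.24824942e-04, -4.15528679e+01, -2.34161729e+01,  1.72032458e-05,
        8.19479028e-03,  1.24962969e-05]), 'position': array([222.575878  , 529.70916292, 252.48304834]), 'eef_rot': array([ 1.97590608e-01,  9.80284226e-01, -8.63964303e-04, -2.01659401e-04]), 'contact_force': array([-0.09331831,  0.25350906,  0.37174642]), 'moment': array([ 0.00969703, -0.00309224, -0.01577158]), 'finger_force': 0.0, 'finger_gap': 85.46422545051188} 22.0
[[518.56232638   0.         327.0740966 ]
 [  0.         518.56232638 231.2424305 ]
 [  0.           0.           1.        ]] [[ 1.68241521e-02 -9.94133972e-01  1.06839104e-01  3.55682428e+02]
 [-9.99856251e-01 -1.69526300e-02 -2.94384330e-04 -1.34689872e+01]
 [ 2.10386126e-03 -1.06818793e-01 -9.94276279e-01  1.18077822e+03]
 [ 0.00000000e+00  0.00000000e+00  0.00000000e+00  1.00000000e+00]]
[[564.54194778   0.         326.15223661]
 [  0.         564.54194778 233.68347985]
 [  0.           0.           1.        ]] [[ 9.50167751e-01 -1.38467564e-01  2.79299084e-01  1.92285587e+02]
 [-3.11412182e-01 -4.62619374e-01  8.30063713e-01 -8.18004345e+02]
 [ 1.42722673e-02 -8.75676909e-01 -4.82686497e-01  5.75029033e+02]
 [ 0.00000000e+00  0.00000000e+00  0.00000000e+00  1.00000000e+00]]
```

View pics/top0.png

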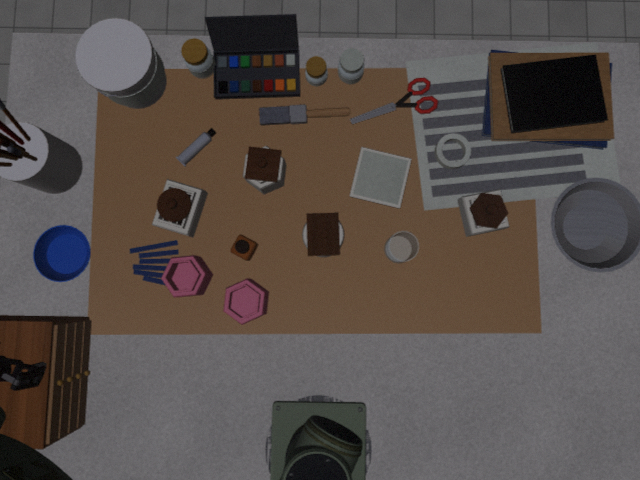

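View pics/side0.png

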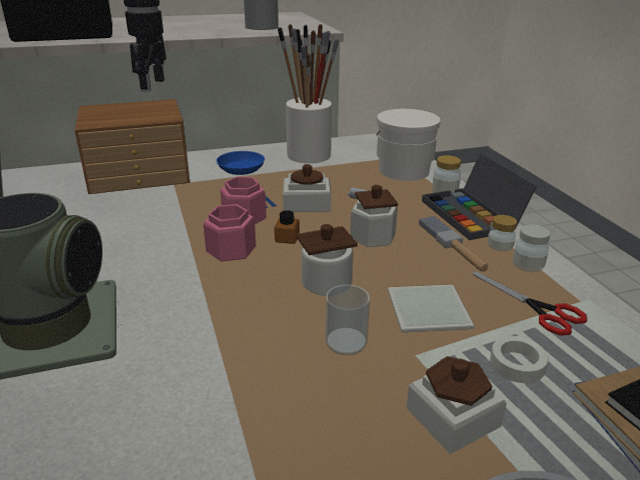

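The top view shows the pots at about (178,207) with the round lid, (264,166) (six-sided) with the square lid, (323,234) (round) with the oblong lid, and (486,212) with the hex lid. The tile is at (381,177), the glass at (401,247), and the pink hex pots at (185,275) and (245,300) are to be left alone. The side view agrees with this.

```bash
cat > h.py <<'E'
import numpy as np,cv2
from scipy import ndimage
def cloud(d):
    K=d["camera_matrix"];T=d["world_from_camera"];z=d["z_map"].astype(float)
    v,u=np.mgrid[:480,:640]
    P=np.stack([(u-K[0,2])/K[0,0]*z,(v-K[1,2])/K[1,1]*z,z],-1)@T[:3,:3].T+T[:3,3]
    P[z<=0]=np.nan
    return P
def rect(P,m):
    p=P[m][:,:2].astype(np.float32);(c,s,a)=cv2.minAreaRect(p)
    return np.round(c,1),np.round(s,1),round(a,1),len(p)
E
python3 - <<'E'
from h import *
d=np.load("top0.npz");P=cloud(d);Z=P[...,2];im=d["image"].astype(int)
for n,(u,v) in dict(A=(178,207),H=(264,166),R=(323,234),D=(486,212),tile=(381,177),glass=(401,247)).items():
    w=np.zeros((480,640),bool);w[v-32:v+33,u-32:u+33]=1
    print(n,np.histogram(Z[w],bins=[-10,3,15,30,45,48,52,56,62,68,75,82,89,96,105,112,125])[0])
    wood=(im[...,0]-im[...,2]>12)&(im.sum(-1)<220)
    for nm,m in dict(z45_56=(Z>45)&(Z<56),z64_76=(Z>65)&(Z<76),z86_98=(Z>86)&(Z<98),top=Z>np.nanmax(Z[w])-6,all15=Z>20,z3=(Z>4)&(Z<13)).items():
        if (w&m).sum()>15: print(' ',nm,rect(P,w&m),P[w&m].mean(0).round(1))
E
```

```text
A [1966  217   96  200  217  323   55   66  218  734   20    9   71   16
    0    0]
  z45_56 (array([526.2, 316.5]), array([ 85.9, 106.8]), 74.5, 595) [521.2 306.3  49. ]
  z64_76 (array([526.4, 318.4]), array([74. , 83.7]), 75.7, 858) [526.5 317.3  70.5]
  z86_98 (array([527.2, 318.3]), array([20.6, 22. ]), 31.1, 91) [526.9 317.7  93.6]
  top (array([527.2, 318.1]), array([19.6, 20.2]), 72.9, 72) [527.3 318.4  94.6]
  all15 (array([526.3, 317.5]), array([ 89.2, 108.1]), 74.5, 1984) [523.  310.5  60.2]
  z3 (array([533.5, 328.5]), array([147.2, 145.9]), 2.7, 124) [525.  298.7   7.4]
H [2409  245   52   57   11   17   15   37  117  167    5  142  833    9
   13   80]
  z45_56 (array([589.8, 119.1]), array([36. , 89.5]), 21.8, 43) [585.  114.   50.5]
  z64_76 (array([614.9, 127.9]), array([85.2, 94.8]), 84.4, 244) [600.2 124.   69.1]
  z86_98 (array([615.6, 125.9]), array([70.9, 70.8]), 84.4, 963) [614.5 125.4  91.2]
  top (array([615.2, 126.2]), array([19., 19.]), 4.3, 74) [615.4 125.8 115.2]
  all15 (array([613.7, 127.7]), array([86.3, 97.4]), 83.9, 1536) [608.1 123.7  83. ]
  z3 (a
[... 1375 characters left out ...]
array([ 610.7, -136.5]), array([150.6, 148.6]), 0.7, 2576) [ 608.5 -135.3    7.9]
glass [3096  685   58   60   14   16   11   31   23   27   40  133   18    0
    0    0]
  z45_56 (array([ 443. , -175.5]), array([62.3, 62.3]), 15.9, 41) [ 445.9 -179.4   50.2]
  z64_76 (array([ 442.6, -176.3]), array([56.2, 62.5]), 37.7, 36) [ 447.2 -180.5   70.9]
  z86_98 (array([ 444.7, -176.6]), array([63.8, 63.6]), 52.4, 100) [ 444.2 -178.6   87.9]
  top (array([ 444.7, -176.6]), array([63.8, 63.6]), 52.4, 94) [ 444.4 -178.2   88. ]
  all15 (array([ 444.6, -175.9]), array([64.7, 64.9]), 50.8, 419) [ 445.9 -178.1   64.5]
  z3 (array([ 449.4, -182.9]), array([146. , 146.8]), 1.0, 468) [ 450.  -183.9    6.3]
```

A measures 108x86, so it is the oblong pot (carrying the round lid), and D measures 88x88, so it is the square pot (carrying the hex lid). That leaves two swaps: round with oblong, and hex with square. I'm moving over A with the tool yaw set to world axes.

{"name": "carry_out", "arguments": {"series": [[-0.2,-0.04,0,0.04,-1],[-0.4,-0.08,0,0.08,-1],[-0.6,-0.12,0,0.12,-1],[-0.75,-0.16,0,0.16,-1],[-0.9,-0.195,0,0.2,-1],[-0.9,-0.195,0,0.24,-1],[-0.9,-0.195,0,0.28,-1],[-0.9,-0.195,0,0.32,-1],[-0.9,-0.195,0,0.35,-1],[-0.9,-0.195,0,0.3733,-1],[-0.9,-0.195,0,0.3733,-1],[-0.9,-0.195,0,0.3733,-1]]}}

```text
t: 1.1
position: [373.5, 424.3, 253.0]
eef_rot: [0.706, 0.708, -0.0, 0.0]
contact_force: [-0.2, -0.1, -0.6]
finger_gap: 85.4
finger_force: 0.0
```

{"name": "carry_out", "arguments": {"series": [[-0.1,0.15,0,0,-1],[-0.2,0.3,0,0,-1],[-0.32,0.46,0,0,-1],[-0.43,0.62,0,0,-1],[-0.53,0.766,0,0,-1],[-0.53,0.766,0,0,-1],[-0.53,0.766,0,0,-1]]}}

```text
t: 1.68
position: [527.9, 317.3, 252.7]
eef_rot: [0.708, 0.707, -0.0, -0.0]
contact_force: [-0.7, 0.4, 0.1]
finger_gap: 85.1
finger_force: 0.0
```

```bash
cat >> h.py <<'E'
def snap(n,save=None):
    from station import imaging
    d=imaging.get_image(n)
    if save: cv2.imwrite(f"pics/{save}.png",d["image"][:,:,::-1])
    return d
def wrist(hs,c,r=75,save=None):
    d=snap("wrist",save);P=cloud(d);Z=P[...,2]
    w=np.hypot(P[...,0]-c[0],P[...,1]-c[1])<r
    for lo,hi in hs:
        m=w&(Z>lo)&(Z<hi)
        if m.sum()>15: print((lo,hi),*rect(P,m),P[m].mean(0).round(1))
    return d,P
E
python3 - <<'E'
from h import *
from station import status
s=status.sense();print(s["position"],s["eef_rot"])
d,P=wrist([(45,55),(66,77),(90,100),(20,110)],(526.7,318),save="wA")
print(d["world_from_camera"].round(3))
np.savez("wA.npz",**d)
E
```

```text
[527.91553781 317.2505688  252.67183853] [ 7.07630289e-01  7.06582714e-01 -4.17057678e-04 -2.60628801e-04]
(45, 55) [525.1 321.1] [ 85.9 107.9] 74.2 3007 [524.6 333.4  50.1]
(66, 77) [525.3 322.4] [73.2 83.2] 74.5 4749 [526.1 323.9  72.3]
(90, 100) [526.2 322. ] [21.2 21.1] 86.7 517 [526.1 322.8  96.2]
(20, 110) [525.1 321.1] [ 86.  108.2] 74.3 9512 [525.5 328.1  64.7]
[[ 1.00000e+00 -2.00000e-03 -0.00000e+00  5.27287e+02]
 [-2.00000e-03 -9.52000e-01 -3.05000e-01  3.95677e+02]
 [ 0.00000e+00  3.05000e-01 -9.52000e-01  3.73996e+02]
 [ 0.00000e+00  0.00000e+00  0.00000e+00  1.00000e+00]]
```

View pics/wA.png

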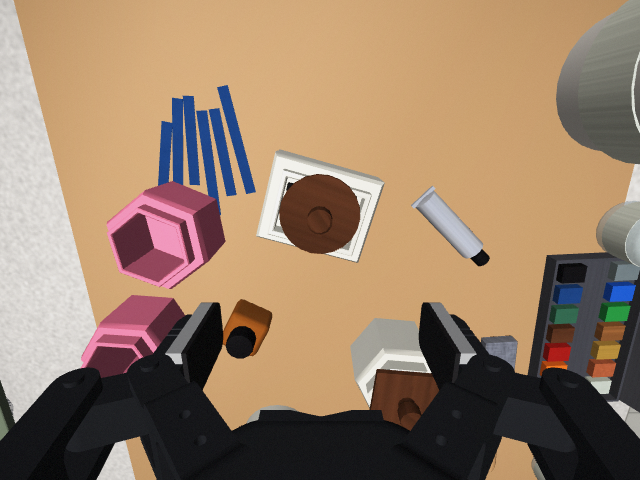

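The wrist view shows the round lid at (319,213) on the oblong pot, with its sides visible around it. The pink pots at (165,235) and (135,340) stay clear. Now I grasp the knob.

{"name": "carry_out", "arguments": {"series": [[0.007,-0.004,0.15,0,-1],[0.014,-0.0075,0.3,0,-1],[0.014,-0.0075,0.45,0,-1],[0.014,-0.0075,0.58,0,-1],[0.014,-0.0075,0.68,0,-1],[0.014,-0.0075,0.74,0,-1],[0.014,-0.0075,0.765,0,-1],[0.014,-0.0075,0.765,0,-1],[0.014,-0.0075,0.765,0,-0.5],[0.014,-0.0075,0.765,0,0],[0.014,-0.0075,0.765,0,0.4],[0.014,-0.0075,0.765,0,0.6]]}}

```text
t: 2.73
position: [525.7, 321.6, 101.4]
eef_rot: [0.707, 0.707, 0.001, 0.0]
contact_force: [-0.6, 0.8, 1.1]
finger_gap: 38.8
finger_force: 0.0
```

{"name": "carry_out", "arguments": {"series": [[0,0,0,0,1],[0,0,0,0,1],[0,0,0,0,1],[0,0,0,0,1],[0,0,0,0,1],[0,0,0,0,1]]}}

```text
t: 3.23
position: [525.7, 321.5, 101.3]
eef_rot: [0.707, 0.707, 0.001, 0.0]
contact_force: [-1.1, -0.3, 6.5]
finger_gap: 19.7
finger_force: 58.7
```

{"name": "carry_out", "arguments": {"series": [[0,0,-0.03,0,1],[0,0,-0.08,0,1],[0,0,-0.16,0,1],[0,0,-0.25,0,1],[0,0,-0.35,0,1],[0,0,-0.45,0,1],[0,0,-0.5,0,1],[0,0,-0.5,0,1],[0,0,-0.5,0,1]]}}

```text
t: 3.98
position: [525.2, 321.2, 200.4]
eef_rot: [0.707, 0.707, 0.0, 0.0]
contact_force: [0.1, -0.4, -1.5]
finger_gap: 19.3
finger_force: 58.7
```

Run:
```python
from h import *
from station import status
s=status.sense();print(s["position"],s["contact_force"],s["finger_gap"])
d,P=wrist([(45,55),(60,68),(20,80),(163,180)],(525,321),save="wA2")
```

```text
[525.2350357  321.2244661  200.43990422] [ 0.14507997 -0.38010843 -1.54019791] 19.34994290356387
(45, 55) [525.1 321.2] [ 85.6 107.8] 74.4 3553 [521.8 346.1  50.1]
(60, 68) [526.4 325.6] [52.9 84.4] 74.6 1388 [524.9 342.4  65.2]
(20, 80) [525.2 321.3] [ 85.7 108.2] 74.4 5600 [523.9 346.5  52.6]
(163, 180) [524.8 323.1] [71.2 72.4] 50.1 10108 [524.5 333.5 171.8]
```

View pics/wA2.png

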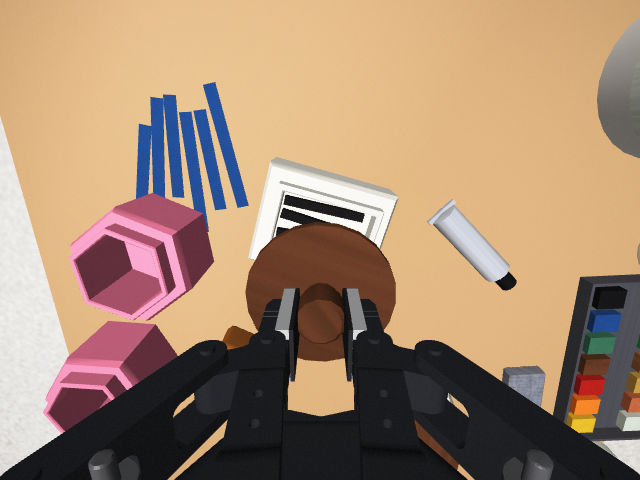

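The wrist view shows the round lid held level at about (321,290) and the empty oblong pot behind it. I carry it to the tile.

{"name": "carry_out", "arguments": {"series": [[-0.04,0.02,0,0,1],[-0.1,0.04,0,0,1],[-0.18,0.07,0,0,1],[-0.28,0.1,0,0,1],[-0.38,0.12,0,0,1],[-0.48,0.15,0,0,1],[-0.58,0.18,0,0,1],[-0.68,0.21,0,0,1],[-0.77,0.24,0,0,1],[-0.85,0.26,0,0,1],[-0.93,0.28,0,0,1],[-1,0.3,0,0,1]]}}

```text
t: 5.03
position: [585.2, 118.8, 199.4]
eef_rot: [0.707, 0.707, -0.001, -0.0]
contact_force: [-0.2, 0.5, -0.3]
finger_gap: 19.6
finger_force: 58.7
```

{"name": "carry_out", "arguments": {"series": [[-0.09,0.01,0,0,1],[-0.18,0.02,0,0,1],[-0.27,0.03,0,0,1],[-0.36,0.04,0,0,1],[-0.45,0.06,0,0,1],[-0.54,0.07,0,0,1],[-0.63,0.08,0,0,1],[-0.72,0.09,0,0,1],[-0.8,0.1,0,0,1],[-0.88,0.11,0,0,1],[-0.95,0.11,0,0,1],[-1,0.11,0,0,1]]}}

```text
t: 6.03
position: [607.0, -80.7, 199.7]
eef_rot: [0.707, 0.707, -0.0, -0.0]
contact_force: [0.1, -0.1, -0.9]
finger_gap: 19.4
finger_force: 58.7
```

{"name": "carry_out", "arguments": {"series": [[-0.08,0,0,0,1],[-0.16,0,0,0,1],[-0.22,0,0,0,1],[-0.26,0,0,0,1],[-0.26,0,0.12,0,1],[-0.26,0,0.24,0,1],[-0.26,0,0.36,0,1],[-0.26,0,0.46,0,1],[-0.26,0,0.54,0,1],[-0.26,0,0.6,0,1],[-0.26,0,0.65,0,1],[-0.26,0,0.65,0,1]]}}

```text
t: 7.03
position: [606.1, -130.3, 68.1]
eef_rot: [0.707, 0.707, -0.001, -0.002]
contact_force: [-0.5, -0.5, -0.9]
finger_gap: 19.5
finger_force: 58.7
```

Run:
```python
from h import *
from station import status
s=status.sense();print(s["position"],s["contact_force"],s["finger_gap"])
d,P=wrist([(4,14),(36,50)],(607,-132),r=95)
```

```text
[ 606.12332013 -130.30096788   68.09119562] [-0.51041332 -0.45156612 -0.91520658] 19.46562719261619
(4, 14) [ 607.8 -131.9] [120.1 120.3] 77.2 21484 [ 608.6 -106.9    8.9]
(36, 50) [ 605.7 -128.3] [70.9 72.7] 49.7 10079 [ 605.2 -118.4   39.6]
```

{"name": "carry_out", "arguments": {"series": [[0,0,0.03,0,1],[0,0,0.06,0,1],[0,0,0.075,0,1],[0,0,0.085,0,1],[0,0,0.09,0,1],[0,0,0.095,0,1],[0,0,0.0975,0,1],[0,0,0.0975,0,1]]}}

```text
t: 7.75
position: [607.5, -130.7, 50.9]
eef_rot: [0.707, 0.707, 0.0, 0.0]
contact_force: [0.2, 0.5, -0.3]
finger_gap: 19.7
finger_force: 58.7
```

{"name": "carry_out", "arguments": {"series": [[0,0,0.005,0,1],[0,0,0.0075,0,1],[0,0,0.0075,0,1]]}}

```text
t: 8.0
position: [607.5, -130.7, 49.3]
eef_rot: [0.707, 0.707, 0.0, 0.0]
contact_force: [0.3, -0.2, -1.1]
finger_gap: 19.4
finger_force: 58.8
```

{"name": "carry_out", "arguments": {"series": [[0,0,0.0025,0,1],[0,0,0.005,0,1],[0,0,0.005,0,1]]}}

```text
t: 8.25
position: [607.5, -130.7, 49.3]
eef_rot: [0.707, 0.707, 0.0, 0.0]
contact_force: [-2.2, 0.3, 6.2]
finger_gap: 19.3
finger_force: 59.2
```

Contact at 6 N, so the lid is on the tile. I release it, rise, and go over the round pot.

{"name": "carry_out", "arguments": {"series": [[0,0,0,0,0.3],[0,0,0,0,-0.3],[0,0,0,0,-1],[0,0,0,0,-1],[0,0,0,0,-1],[0,0,-0.1,0,-1],[0,0,-0.25,0,-1],[0,0,-0.4,0,-1],[0,0,-0.6,0,-1],[0,0,-0.8,0,-1],[0,0,-1,0,-1],[0,0,-1,0,-1]]}}

```text
t: 9.25
position: [611.1, -131.5, 257.7]
eef_rot: [0.707, 0.707, 0.005, 0.007]
contact_force: [0.9, -0.1, 1.6]
finger_gap: 85.3
finger_force: 0.0
```

{"name": "carry_out", "arguments": {"series": [[0.12,-0.13,0,0,-1],[0.24,-0.26,0,0,-1],[0.36,-0.4,0,0,-1],[0.48,-0.54,0,0,-1],[0.6,-0.66,0,0,-1],[0.65,-0.705,0,0,-1],[0.65,-0.705,0,0,-1],[0.65,-0.705,0,0,-1]]}}

```text
t: 9.92
position: [466.8, -0.7, 248.6]
eef_rot: [0.707, 0.708, 0.0, 0.001]
contact_force: [1.4, -1.1, 0.2]
finger_gap: 86.0
finger_force: 0.0
```

Run:
```python
from h import *
from station import status
s=status.sense();print(s["position"],s["eef_rot"],s["finger_gap"])
d,P=wrist([(66,74),(87,97),(110,121)],(466,-2))
d=snap("top");P=cloud(d);Z=P[...,2]
m=(np.hypot(P[...,0]-607,P[...,1]+133)<50)&(Z>22)
print(rect(P,m&(Z<34)),rect(P,m&(Z>36)))
```

```text
[466.82997101  -0.66982729 248.61194111] [7.06571293e-01 7.07641294e-01 4.39598602e-04 7.83516137e-04] 85.96474484442277
(66, 74) [456.6   2. ] [88.8 58.5] 71.4 800 [465.7  33.9  70.1]
(87, 97) [465.6  -2.4] [89.8 68.6] 3.0 7585 [465.7  -0.   92.7]
(110, 121) [465.6  -2.3] [21.2 21.4] 17.9 602 [465.7  -1.3 116.1]
(array([ 605.9, -135.2]), array([60.8, 70.2]), 85.3, 91) (array([ 608.1, -133.7]), array([20.4, 20.9]), 2.6, 78)
```

{"name": "carry_out", "arguments": {"series": [[-0.004,-0.003,0.12,0,-1],[-0.008,-0.006,0.25,0,-1],[-0.008,-0.006,0.37,0,-1],[-0.008,-0.006,0.48,0,-1],[-0.008,-0.006,0.57,0,-1],[-0.008,-0.006,0.62,0,-1],[-0.008,-0.006,0.643,0,-1],[-0.008,-0.006,0.643,0,-1],[-0.008,-0.006,0.643,0,-0.5],[-0.008,-0.006,0.643,0,0],[-0.008,-0.006,0.643,0,0.4],[-0.008,-0.006,0.643,0,0.6]]}}

```text
t: 11.02
position: [465.7, -2.4, 120.4]
eef_rot: [0.707, 0.707, 0.001, 0.001]
contact_force: [0.4, 0.7, 0.8]
finger_gap: 38.7
finger_force: 0.0
```

{"name": "carry_out", "arguments": {"series": [[0,0,0,0,1],[0,0,0,0,1],[0,0,0,0,1],[0,0,0,0,1],[0,0,0,0,1],[0,0,0,0,1]]}}

```text
t: 11.52
position: [465.6, -2.3, 120.5]
eef_rot: [0.707, 0.707, 0.001, 0.001]
contact_force: [-0.6, -0.9, 6.6]
finger_gap: 19.7
finger_force: 58.6
```

{"name": "carry_out", "arguments": {"series": [[0,0,-0.03,0,1],[0,0,-0.08,0,1],[0,0,-0.16,0,1],[0,0,-0.25,0,1],[0,0,-0.35,0,1],[0,0,-0.42,0,1],[0,0,-0.45,0,1],[0,0,-0.45,0,1],[0,0,-0.45,0,1]]}}

```text
t: 12.27
position: [464.8, -2.3, 209.3]
eef_rot: [0.707, 0.707, -0.0, -0.0]
contact_force: [-0.4, -0.4, 0.2]
finger_gap: 19.5
finger_force: 58.7
```

Run:
```python
from h import *
from station import status
s=status.sense();print(s["position"],s["eef_rot"],s["finger_gap"])
d,P=wrist([(45,72),(60,90),(176,186)],(466,-2))
```

```text
[464.78101577  -2.30817855 209.26477881] [ 7.07006897e-01  7.07206562e-01 -2.09117497e-04 -2.87001838e-04] 19.483613587992515
(45, 72) [466.8  22. ] [90.4 43. ] 2.5 2507 [466.1  26.7  68.6]
(60, 90) [466.8  22. ] [90.4 43. ] 2.5 3333 [466.1  24.9  73.7]
(176, 186) [463.9  -2.3] [90.4 68.8] 2.9 15795 [464.5   9.7 181.4]
```

{"name": "carry_out", "arguments": {"series": [[0.04,0.01,0,0.01,1],[0.1,0.02,0,0.02,1],[0.18,0.04,0,0.03,1],[0.27,0.06,0,0.045,1],[0.36,0.07,0,0.06,1],[0.45,0.09,0,0.07,1],[0.54,0.1,0,0.08,1],[0.62,0.12,0,0.09,1],[0.7,0.13,0,0.103,1],[0.76,0.14,0,0.103,1],[0.8,0.15,0,0.103,1],[0.8,0.15,0,0.103,1]]}}

```text
t: 13.32
position: [495.3, 158.8, 208.9]
eef_rot: [0.811, 0.585, -0.0, -0.0]
contact_force: [-0.7, 0.1, -0.5]
finger_gap: 19.5
finger_force: 58.7
```

```bash
cat >> h.py <<'E'
def togo(x,y,z,yaw=None):
    "numbers for carry_out from the present pose to the given TCP pose"
    from station import status
    from scipy.spatial.transform import Rotation as R
    s=status.sense();r=R.from_quat(s["eef_rot"]);X=r.as_matrix()[:,0]
    now=np.degrees(np.arctan2(X[1],X[0]))
    v=r.inv().apply(np.array([x,y,z])-s["position"])/200
    print("pos",s["position"].round(1),"yaw",now.round(2),"F",s["contact_force"].round(1),"shift",v.round(4),"turn",None if yaw is None else round(-(yaw-now)/180,4))
E
python3 -c "
from h import *
togo(525.5,321.2,190,71.5)"
```

```text
pos [495.3 158.8 208.9] yaw 71.61 F [-0.7  0.1 -0.5] shift [ 0.8184 -0.1127  0.0945] turn 0.0006
```

{"name": "carry_out", "arguments": {"series": [[0.07,-0.01,0,0,1],[0.15,-0.02,0,0,1],[0.24,-0.035,0,0,1],[0.33,-0.05,0,0,1],[0.42,-0.06,0,0,1],[0.51,-0.07,0.02,0,1],[0.6,-0.08,0.06,0,1],[0.68,-0.095,0.12,0,1],[0.74,-0.105,0.18,0,1],[0.79,-0.11,0.24,0,1],[0.8184,-0.1127,0.27,0,1],[0.8184,-0.1127,0.27,0,1]]}}

```text
t: 14.32
position: [524.9, 320.3, 153.0]
eef_rot: [0.811, 0.584, -0.002, -0.0]
contact_force: [0.4, -0.4, -0.4]
finger_gap: 19.7
finger_force: 58.7
```

Run:
```python
from h import *
togo(525.2,321.2,120,71.5)
d,P=wrist([(45,55),(20,70),(122,134)],(525,321),save="wA3")
```

```text
pos [524.9 320.3 153. ] yaw 71.52 F [ 0.4 -0.4 -0.4] shift [0.0051 0.0003 0.1648] turn 0.0001
(45, 55) [532.4 347.6] [ 31.3 107.5] 74.0 3848 [534.6 353.9  50.1]
(20, 70) [532.2 347.4] [ 31.5 108.4] 74.4 6455 [534.3 353.4  51.7]
(122, 134) [524.1 320.3] [68.6 90.4] 74.6 15571 [528.2 331.1 125.1]
```

View pics/wA3.png

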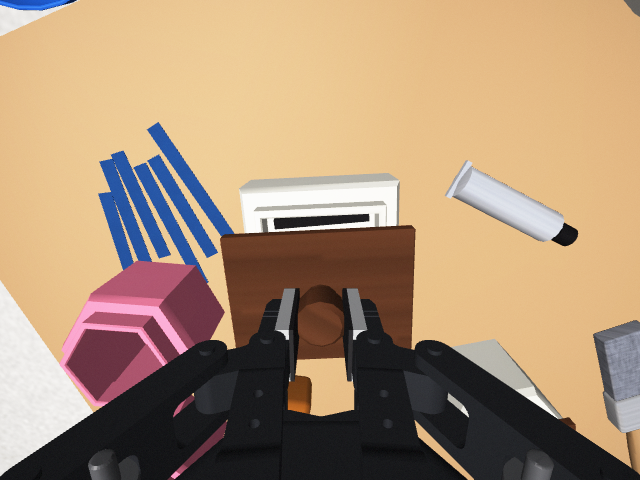

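The oblong lid is in line with the pot and about 1 mm off centre. I correct that and lower it.

{"name": "carry_out", "arguments": {"series": [[0.003,0.0015,0.04,0,1],[0.006,0.0033,0.1,0,1],[0.006,0.0033,0.15,0,1],[0.006,0.0033,0.19,0,1],[0.006,0.0033,0.22,0,1],[0.006,0.0033,0.24,0,1],[0.006,0.0033,0.25,0,1],[0.006,0.0033,0.25,0,1]]}}

```text
t: 15.03
position: [526.8, 320.8, 105.4]
eef_rot: [0.812, 0.584, -0.0, -0.0]
contact_force: [-0.2, 0.5, -0.8]
finger_gap: 19.6
finger_force: 58.7
```

Run:
```python
from h import *
togo(525.2,321.2,100,71.5)
d,P=wrist([(45,55),(20,66),(70,84)],(525,321))
```

```text
pos [526.8 320.8 105.4] yaw 71.47 F [-0.2  0.5 -0.8] shift [-0.0007 -0.0079  0.0271] turn -0.0002
(45, 55) [534.2 354.2] [ 18.3 107.6] 75.0 5238 [535.2 356.1  50. ]
(20, 66) [534.2 354.2] [ 18.5 108.5] 75.0 7332 [535.3 357.   47.1]
(70, 84) [525.9 320.8] [68.7 90.3] 74.6 15855 [530.2 332.1  77.4]
```

{"name": "carry_out", "arguments": {"series": [[0,-0.004,0.01,0,1],[0,-0.004,0.018,0,1],[0,-0.004,0.0225,0,1],[0,-0.004,0.0225,0,1]]}}

```text
t: 15.42
position: [525.9, 321.2, 101.1]
eef_rot: [0.812, 0.584, -0.0, -0.0]
contact_force: [0.4, -0.3, -0.8]
finger_gap: 19.8
finger_force: 58.7
```

{"name": "carry_out", "arguments": {"series": [[0,0,0.0025,0,1],[0,0,0.005,0,1],[0,0,0.005,0,1]]}}

```text
t: 15.67
position: [526.1, 321.3, 100.5]
eef_rot: [0.812, 0.584, 0.0, -0.0]
contact_force: [-0.5, 0.2, 1.3]
finger_gap: 19.5
finger_force: 58.8
```

{"name": "carry_out", "arguments": {"series": [[0,0,0.003,0,1],[0,0,0.003,0,1],[0,0,0.003,0,1]]}}

```text
t: 15.92
position: [526.1, 321.3, 100.5]
eef_rot: [0.812, 0.584, 0.0, -0.0]
contact_force: [-2.3, -0.4, 5.5]
finger_gap: 19.7
finger_force: 59.0
```

{"name": "carry_out", "arguments": {"series": [[0,0,0,0,0.6],[0,0,0,0,0.3],[0,0,0,0,-0.3],[0,0,0,0,-1],[0,0,0,0,-1],[0,0,0,0,-1],[0,0,-0.1,0,-1],[0,0,-0.25,0,-1],[0,0,-0.4,0,-1],[0,0,-0.6,0,-1],[0,0,-0.75,0,-1],[0,0,-0.75,0,-1]]}}

```text
t: 16.92
position: [528.8, 322.8, 257.2]
eef_rot: [0.812, 0.584, 0.007, 0.001]
contact_force: [1.1, -0.1, 0.5]
finger_gap: 85.7
finger_force: 0.0
```

Run:
```python
from h import *
d,P=wrist([(45,55),(20,110),(66,77),(90,100)],(525,321))
togo(607.5,-129,250,90)
```

```text
(45, 55) [525.3 322. ] [ 84.3 107.8] 74.8 1996 [531.6 343.8  49.8]
(20, 110) [525.2 321.4] [ 85.4 108.1] 74.4 9280 [527.7 329.   67.6]
(66, 77) [525.5 321.2] [68.4 89.9] 74.6 6390 [526.2 323.3  72.7]
(90, 100) [525.9 321.6] [21.1 21.3] 18.7 494 [525.8 322.1  96.2]
pos [527.6 322.1 253.7] yaw 71.47 F [-0.2 -0.7 -1.2] shift [-2.0117  1.0954  0.0119] turn -0.1029
```

Seated: centred within 0.4 mm and aligned within 0.2°. Back to the tile for the round lid.

{"name": "carry_out", "arguments": {"series": [[-0.08,0.04,0,-0.02,-1],[-0.2,0.1,0,-0.04,-1],[-0.34,0.18,0,-0.06,-1],[-0.48,0.26,0,-0.08,-1],[-0.6,0.32,0,-0.1,-1],[-0.668,0.367,0,-0.103,-1],[-0.668,0.367,0,-0.103,-1]]}}

```text
t: 17.55
position: [553.1, 168.0, 248.0]
eef_rot: [0.708, 0.706, -0.002, -0.0]
contact_force: [-0.5, 0.4, 0.5]
finger_gap: 85.6
finger_force: 0.0
```

{"name": "carry_out", "arguments": {"series": [[-0.15,0.02,0,0,-1],[-0.3,0.05,0,0,-1],[-0.45,0.08,0,0,-1],[-0.6,0.11,0,0,-1],[-0.75,0.135,0,0,-1]]}}

```text
t: 17.97
position: [580.0, 20.9, 248.3]
eef_rot: [0.707, 0.707, -0.001, -0.001]
contact_force: [0.9, 0.4, -0.4]
finger_gap: 85.1
finger_force: 0.0
```

{"name": "carry_out", "arguments": {"series": [[-0.15,0.02,0,0,-1],[-0.3,0.05,0,0,-1],[-0.45,0.08,0,0,-1],[-0.6,0.11,0,0,-1],[-0.7,0.13,0,0,-1],[-0.75,0.135,0,0,-1],[-0.75,0.135,0,0,-1],[-0.75,0.135,0,0,-1]]}}

```text
t: 18.63
position: [607.0, -127.8, 248.7]
eef_rot: [0.707, 0.707, -0.0, -0.001]
contact_force: [-0.1, -0.0, 0.8]
finger_gap: 85.3
finger_force: 0.0
```

Run:
```python
from h import *
d,P=wrist([(14,26),(35,50)],(607,-129),60)
togo(607.5,-129,250,90)
```

```text
(14, 26) [ 607.2 -130.1] [73.2 72.5] 88.6 3371 [ 607.  -128.4   20.7]
(35, 50) [ 607.1 -130.1] [21.  21.1] 23.9 390 [ 607.  -129.2   43.9]
pos [ 607.  -127.3  249. ] yaw 90.05 F [ 0.2 -0.3 -0.3] shift [-0.0086  0.0027 -0.005 ] turn 0.0003
```

{"name": "carry_out", "arguments": {"series": [[-0.006,0,0.1,0,-1],[-0.0125,0,0.25,0,-1],[-0.0125,0,0.4,0,-1],[-0.0125,0,0.55,0,-1],[-0.0125,0,0.7,0,-1],[-0.0125,0,0.82,0,-1],[-0.0125,0,0.9,0,-1],[-0.0125,0,0.9,0,-1]]}}

```text
t: 19.35
position: [604.6, -128.8, 65.9]
eef_rot: [0.706, 0.708, -0.002, -0.004]
contact_force: [-0.0, 0.2, 0.4]
finger_gap: 85.3
finger_force: 0.0
```

{"name": "carry_out", "arguments": {"series": [[0,0,0.05,0,-1],[0,0,0.09,0,-1],[0,0,0.1,0,-1],[0,0,0.1,0,-0.5],[0,0,0.1,0,0],[0,0,0.1,0,0.4],[0,0,0.1,0,0.6],[0,0,0.1,0,1],[0,0,0.1,0,1],[0,0,0.1,0,1],[0,0,0.1,0,1],[0,0,0.1,0,1]]}}

```text
t: 20.35
position: [607.7, -131.5, 50.3]
eef_rot: [0.707, 0.707, 0.0, 0.001]
contact_force: [-0.7, 0.2, 6.0]
finger_gap: 19.3
finger_force: 58.8
```

{"name": "carry_out", "arguments": {"series": [[0,0,-0.03,0,1],[0,0,-0.08,0,1],[0,0,-0.16,0,1],[0,0,-0.25,0,1],[0,0,-0.35,0,1],[0,0,-0.45,0,1],[0,0,-0.55,0,1],[0,0,-0.65,0,1],[0,0,-0.75,0,1],[0,0,-0.78,0,1],[0,0,-0.8,0,1],[0,0,-0.8,0,1]]}}

```text
t: 21.35
position: [607.2, -131.2, 209.9]
eef_rot: [0.707, 0.707, 0.0, 0.0]
contact_force: [-0.5, -0.1, -0.4]
finger_gap: 19.7
finger_force: 58.7
```

Run:
```python
from h import *
togo(465.6,-2.3,160,90)
d,P=wrist([(175,195)],(607,-129),60)
```

```text
pos [ 607.2 -131.2  209.9] yaw 90.02 F [-0.5 -0.1 -0.4] shift [ 0.6449 -0.7079  0.2493] turn 0.0001
(175, 195) [ 606.8 -128.7] [71.1 72.7] 51.4 10489 [ 606.4 -118.7  180.6]
```

{"name": "carry_out", "arguments": {"series": [[0.03,-0.04,0,0,1],[0.09,-0.1,0,0,1],[0.17,-0.19,0,0,1],[0.25,-0.28,0,0,1],[0.33,-0.37,0,0,1],[0.41,-0.46,0,0,1],[0.49,-0.55,0,0,1],[0.56,-0.63,0,0,1],[0.61,-0.68,0.02,0,1],[0.637,-0.708,0.08,0,1],[0.637,-0.708,0.1,0,1],[0.637,-0.708,0.1,0,1]]}}

```text
t: 22.4
position: [463.9, -3.6, 188.0]
eef_rot: [0.707, 0.707, -0.001, -0.001]
contact_force: [0.2, -0.1, -0.2]
finger_gap: 19.4
finger_force: 58.7
```

```bash
cat >> h.py <<'E'
def circ(p):
    from scipy.optimize import least_squares
    h=p[cv2.convexHull(p.astype(np.float32),returnPoints=False).ravel()]
    return h
def outcirc(P,m,R,c0):
    "circle of known radius R on the outer edge points in the visible angles"
    from scipy.optimize import least_squares
    p=P[m][:,:2];c=np.array(c0,float)
    for _ in range(4):
        v=p-c;a=np.degrees(np.arctan2(v[:,1],v[:,0])).astype(int)//3;r=np.hypot(*v.T)
        e=np.array([p[a==k][r[a==k].argmax()] for k in np.unique(a) if r[a==k].max()>R-4])
        c=least_squares(lambda q:np.hypot(*(e-q).T)-R,c,loss="soft_l1",f_scale=.5).x
    return c.round(2),len(e)
E
python3 - <<'E'
from h import *
togo(465.6,-2.3,160,90)
d,P=wrist([(66,74),(83,88),(145,170)],(466,-2),60)
Z=P[...,2];w=np.hypot(P[...,0]-466,P[...,1]+2)<60
print(outcirc(P,w&(Z>66)&(Z<74),46,(466,-2)), outcirc(P,w&(Z>145)&(Z<175),37,(466,-1)))
E
```

```text
pos [463.9  -3.6 188. ] yaw 90.06 F [ 0.2 -0.1 -0.2] shift [0.0064 0.0088 0.1401] turn 0.0003
(66, 74) [469.  17.] [51.9 90.6] 85.1 2778 [469.2  23.8  70.2]
(83, 88) [469.7  18.4] [25.6 65.2] 83.3 875 [470.1  21.6  85.5]
(145, 170) [463.5  -1. ] [71.  72.6] 50.0 10332 [463.    9.1 158.5]
(array([467.14,  -3.65]), 65) (array([463.09,  -2.45]), 96)
```

{"name": "carry_out", "arguments": {"series": [[-0.004,0.008,0.05,0,1],[-0.0075,0.017,0.12,0,1],[-0.0075,0.017,0.18,0,1],[-0.0075,0.017,0.23,0,1],[-0.0075,0.017,0.26,0,1],[-0.0075,0.017,0.28,0,1],[-0.0075,0.017,0.28,0,1],[-0.0075,0.017,0.28,0,1]]}}

```text
t: 23.12
position: [469.4, -5.6, 133.7]
eef_rot: [0.707, 0.707, 0.0, 0.0]
contact_force: [-0.1, -0.3, 0.1]
finger_gap: 19.5
finger_force: 58.7
```

Run:
```python
from h import *
togo(467.1,-3.7,120,90)
d,P=wrist([(66,74),(20,75),(95,110)],(466,-2),60,save="wR")
Z=P[...,2];w=np.hypot(P[...,0]-466,P[...,1]+2)<60
print(outcirc(P,w&(Z>66)&(Z<74),46,(466,-2)), outcirc(P,w&(Z>95)&(Z<110),37,(466,-1)))
```

```text
pos [469.4  -5.6 133.7] yaw 90.0 F [-0.1 -0.3  0.1] shift [ 0.0094 -0.0116  0.0683] turn -0.0
(66, 74) [466.3  16.4] [90.1 53.8] 3.0 4241 [465.9  25.2  70.2]
(20, 75) [466.2  15.4] [92.  55.8] 4.0 5497 [466.2  27.8  65.7]
(95, 110) [467.9  -3.2] [73.2 70.9] 38.1 10155 [468.6   7.1 103.9]
(array([467.47,  -3.54]), 67) (array([468.67,  -4.4 ]), 96)
```

View pics/wR.png

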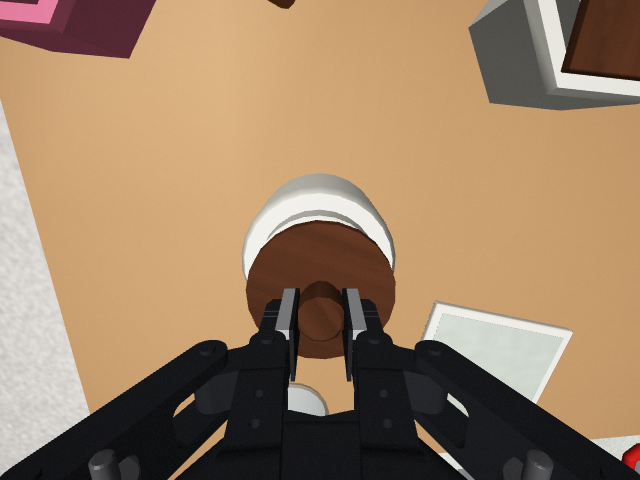

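{"name": "carry_out", "arguments": {"series": [[0.007,-0.011,0.04,0,1],[0.007,-0.011,0.04,0,1],[0.007,-0.011,0.04,0,1],[0.007,-0.011,0.04,0,1],[0.007,-0.011,0.04,0,1]]}}

```text
t: 23.58
position: [467.0, -4.0, 125.8]
eef_rot: [0.707, 0.707, 0.0, 0.0]
contact_force: [-0.4, 0.4, -1.0]
finger_gap: 19.6
finger_force: 58.8
```

Run:
```python
from h import *
togo(467.1,-3.7,120,90)
d,P=wrist([],(466,-2),60)
Z=P[...,2];w=np.hypot(P[...,0]-466,P[...,1]+2)<60
for lo,hi,R in((20,75,46),(83,105,37)):
    m=w&(Z>lo)&(Z<hi);x,y=P[m][:,0],P[m][:,1]
    print(lo,"xmid",(x.max()+x.min())/2,np.ptp(x),"y",y.max()-R,P[m][:,2].mean(),outcirc(P,m,R,(467,-3)))
```

```text
pos [467.   -4.  125.8] yaw 90.02 F [-0.4  0.4 -1. ] shift [0.0013 0.0007 0.0289] turn 0.0001
20 xmid 467.4366994733459 91.440295355812 y -2.479917089925479 65.18151046671396 (array([467.25,  -2.75]), 70)
83 xmid 466.2206198721094 73.11030695683252 y -2.685604406811926 96.09642367458487 (array([466.23,  -2.82]), 96)
```

{"name": "carry_out", "arguments": {"series": [[0,0.0055,0.005,0,1],[0,0.0055,0.01,0,1],[0,0.0055,0.016,0,1],[0,0.0055,0.016,0,1]]}}

```text
t: 23.97
position: [468.0, -4.0, 122.3]
eef_rot: [0.707, 0.707, 0.0, 0.0]
contact_force: [0.2, 0.4, 0.1]
finger_gap: 19.7
finger_force: 58.8
```

{"name": "carry_out", "arguments": {"series": [[0,0,0.0025,0,1],[0,0,0.005,0,1],[0,0,0.005,0,1],[0,0,0.005,0,1]]}}

```text
t: 24.3
position: [468.0, -4.0, 122.3]
eef_rot: [0.707, 0.707, 0.0, 0.0]
contact_force: [-1.7, -0.8, 6.9]
finger_gap: 19.6
finger_force: 59.3
```

{"name": "carry_out", "arguments": {"series": [[0,0,0,0,0.6],[0,0,0,0,0.3],[0,0,0,0,-0.3],[0,0,0,0,-1],[0,0,0,0,-1],[0,0,0,0,-1],[0,0,-0.1,0,-1],[0,0,-0.25,0,-1],[0,0,-0.4,0,-1],[0,0,-0.55,0,-1],[0,0,-0.63,0,-1],[0,0,-0.63,0,-1]]}}

```text
t: 25.3
position: [470.0, -4.1, 251.2]
eef_rot: [0.707, 0.707, 0.003, 0.003]
contact_force: [0.2, 0.3, 0.4]
finger_gap: 85.0
finger_force: 0.0
```

Run:
```python
from h import *
d,P=wrist([(110,125)],(467,-3),60)
Z=P[...,2];w=np.hypot(P[...,0]-466,P[...,1]+2)<60
for lo,hi,R in((66,73,46),(88,97,37)):
    m=w&(Z>lo)&(Z<hi);x,y=P[m][:,0],P[m][:,1]
    print(lo,"xmid",(x.max()+x.min())/2,np.ptp(x),"y",y.max()-R,P[m][:,2].mean(),outcirc(P,m,R,(467,-3)))
togo(614.5,129,250,90)
```

```text
(110, 125) [467.5  -2.6] [20.8 21.2] 86.0 597 [467.5  -1.8 116.2]
66 xmid 467.3732437382728 90.04711434827118 y -3.4603821999902635 70.05493760096749 (array([467.46,  -3.61]), 88)
88 xmid 467.41925123263775 72.72651732136842 y -2.787367227270586 92.69083353840581 (array([467.56,  -2.7 ]), 120)
pos [468.8  -4.  249. ] yaw 90.01 F [-0.2 -0.  -0.7] shift [ 0.6651  0.7286 -0.002 ] turn 0.0001
```

The round lid is seated within 1 mm. Next is the hex pot with the square lid.

{"name": "carry_out", "arguments": {"series": [[0.1,0.1,0,0,-1],[0.22,0.23,0,0,-1],[0.34,0.37,0,0,-1],[0.46,0.5,0,0,-1],[0.56,0.62,0,0,-1],[0.63,0.69,0,0,-1],[0.665,0.7286,0,0,-1],[0.665,0.7286,0,0,-1],[0.665,0.7286,0,0,-1],[0.665,0.7286,0,0,-1]]}}

```text
t: 26.18
position: [612.5, 128.0, 246.9]
eef_rot: [0.707, 0.707, -0.001, -0.0]
contact_force: [0.5, 0.2, 0.5]
finger_gap: 85.1
finger_force: 0.0
```

```bash
cat >> h.py <<'E'
def poly(P,m,n,apo,c0,a0=None):
    "fit regular n-gon of known apothem to hull of visible points: returns centre, corner angle"
    from scipy.optimize import minimize
    p=P[m][:,:2];p=p[cv2.convexHull(p.astype(np.float32),returnPoints=False).ravel()]
    q=P[m][:,:2]
    k=np.arange(n)*2*np.pi/n
    def f(s):
        a=s[2]+np.pi/n+k
        D=(q-s[:2])@np.array([np.cos(a),np.sin(a)])-apo   # >0 outside
        out=D.max(1).clip(0)
        return (out**2).sum()
    # edge points: outermost per 3 deg
    def edges(c):
        v=q-c;b=(np.degrees(np.arctan2(v[:,1],v[:,0]))//3).astype(int);r=np.hypot(*v.T)
        return np.array([q[b==j][r[b==j].argmax()] for j in np.unique(b) if r[b==j].max()>apo-3])
    best=None
    for t in np.linspace(0,2*np.pi/n,9)[:-1]:
        s=np.array([*c0,t])
        for _ in range(3):
            e=edges(s[:2])
            def g(s):
                a=s[2]+np.pi/n+k
                D=((e-s[:2])@np.array([np.cos(a),np.sin(a)])).max(1)-apo
                return np.abs(D).clip(0,3).sum()/len(e)
            r=minimize(g,s,method="Nelder-Mead",options=dict(xatol=1e-3,fatol=1e-4,initial_simplex=s+np.array([[0,0,0],[3,0,0],[0,3,0],[0,0,.1]])));s=r.x
        if best is None or r.fun<best[0]: best=(r.fun,s,len(e))
    f,s,l=best
    return "centre",s[:2].round(2),"corner",round(np.degrees(s[2])%(360/n),2),"res",round(f,2),l
E
python3 - <<'E'
from h import *
d,P=wrist([(66,74),(110,125)],(614,129),65,save="wH");np.savez("wH.npz",**d)
Z=P[...,2];w=np.hypot(P[...,0]-614,P[...,1]-129)<65
print(poly(P,w&(Z>66)&(Z<74),6,43,(614,129)))
print(poly(P,w&(Z>40)&(Z<74),6,43,(614,129)))
print(poly(P,w&(Z>86)&(Z<97),4,35,(614,129)))
togo(614.5,129,250,90)
E
```

```text
(66, 74) [613.1 145.2] [61.  96.3] 89.9 1272 [610.8 155.8  70.1]
(110, 125) [613.9 129.3] [21.1 21.1] 0.4 612 [614.2 130.2 116.2]
('centre', array([613.6 , 130.52]), 'corner', np.float64(53.81), 'res', np.float64(0.58), 65)
('centre', array([613.29, 131.17]), 'corner', np.float64(54.36), 'res', np.float64(0.23), 68)
('centre', array([614.14, 129.12]), 'corner', np.float64(39.48), 'res', np.float64(0.46), 120)
pos [612.6 127.9 247.3] yaw 89.96 F [-0.1  0.4  0.6] shift [ 0.0053  0.0097 -0.0135] turn -0.0002
```

View pics/wH.png

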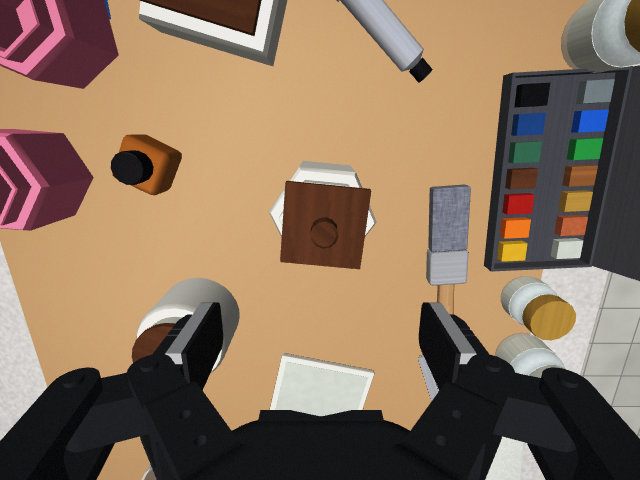

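The wrist view shows the square lid at (325,225) on the white hex pot. I grasp it.

{"name": "carry_out", "arguments": {"series": [[0.004,0.004,0.12,0,-1],[0.004,0.004,0.25,0,-1],[0.004,0.004,0.37,0,-1],[0.004,0.004,0.48,0,-1],[0.004,0.004,0.57,0,-1],[0.004,0.004,0.62,0,-1],[0.004,0.004,0.64,0,-1],[0.004,0.004,0.64,0,-1],[0.004,0.004,0.64,0,-0.5],[0.004,0.004,0.64,0,0],[0.004,0.004,0.64,0,0.4],[0.004,0.004,0.64,0,0.6]]}}

```text
t: 27.23
position: [614.9, 129.9, 120.4]
eef_rot: [0.707, 0.707, 0.001, 0.001]
contact_force: [0.4, -0.6, 0.3]
finger_gap: 38.8
finger_force: 0.0
```

{"name": "carry_out", "arguments": {"series": [[0,0,0,0,1],[0,0,0,0,1],[0,0,0,0,1],[0,0,0,0,1],[0,0,0,0,1],[0,0,0,0,1]]}}

```text
t: 27.73
position: [614.8, 130.0, 120.2]
eef_rot: [0.707, 0.707, 0.001, 0.0]
contact_force: [-1.1, -0.1, 4.9]
finger_gap: 19.9
finger_force: 58.9
```

{"name": "carry_out", "arguments": {"series": [[0,0,-0.03,0,1],[0,0,-0.08,0,1],[0,0,-0.16,0,1],[0,0,-0.25,0,1],[0,0,-0.35,0,1],[0,0,-0.42,0,1],[0,0,-0.45,0,1],[0,0,-0.45,0,1],[0,0,-0.45,0,1]]}}

```text
t: 28.48
position: [614.1, 129.8, 209.1]
eef_rot: [0.707, 0.707, -0.0, -0.0]
contact_force: [0.4, -0.7, -0.6]
finger_gap: 19.8
finger_force: 58.7
```

Run:
```python
from h import *
d,P=wrist([(170,190)],(614,129),65);Z=P[...,2];w=np.hypot(P[...,0]-614,P[...,1]-129)<65
print(poly(P,w&(Z>66)&(Z<74),6,43,(614,129)))
togo(607.3,-130,200,90)
```

```text
(170, 190) [613.5 128.7] [71.1 70.7] 84.4 11406 [613.5 143.7 181.5]
('centre', array([613.2 , 130.36]), 'corner', np.float64(54.57), 'res', np.float64(0.36), 58)
pos [613.8 129.7 208.4] yaw 90.02 F [ 0.2 -0.9 -0. ] shift [-1.2986 -0.0327  0.0426] turn 0.0001
```

{"name": "carry_out", "arguments": {"series": [[-0.04,0,0,0,1],[-0.1,0,0,0,1],[-0.18,0,0,0,1],[-0.27,0,0,0,1],[-0.36,-0.01,0,0,1],[-0.45,-0.01,0,0,1],[-0.54,-0.02,0,0,1],[-0.63,-0.02,0,0,1],[-0.72,-0.02,0,0,1],[-0.8,-0.03,0,0,1],[-0.88,-0.03,0,0,1],[-0.96,-0.033,0,0,1]]}}

```text
t: 29.53
position: [607.1, -64.2, 208.7]
eef_rot: [0.707, 0.707, -0.001, -0.0]
contact_force: [0.5, 0.6, -1.3]
finger_gap: 19.6
finger_force: 58.7
```

{"name": "carry_out", "arguments": {"series": [[-0.09,0,0,0,1],[-0.17,0,0,0,1],[-0.25,0,0,0,1],[-0.31,0,0,0,1],[-0.34,0,0.08,0,1],[-0.34,0,0.2,0,1],[-0.34,0,0.32,0,1],[-0.34,0,0.44,0,1],[-0.34,0,0.56,0,1],[-0.34,0,0.66,0,1],[-0.34,0,0.74,0,1],[-0.34,0,0.76,0,1]]}}

```text
t: 30.53
position: [605.5, -130.4, 54.0]
eef_rot: [0.707, 0.707, -0.002, -0.003]
contact_force: [0.5, -0.7, -0.4]
finger_gap: 19.7
finger_force: 58.8
```

{"name": "carry_out", "arguments": {"series": [[0,0,0.01,0,1],[0,0,0.02,0,1],[0,0,0.025,0,1],[0,0,0.025,0,1],[0,0,0.025,0,1]]}}

```text
t: 30.95
position: [608.4, -130.3, 53.3]
eef_rot: [0.707, 0.707, 0.0, 0.001]
contact_force: [0.2, -0.8, -0.3]
finger_gap: 19.3
finger_force: 58.8
```

{"name": "carry_out", "arguments": {"series": [[0,0,0.005,0,1],[0,0,0.0125,0,1],[0,0,0.015,0,1],[0,0,0.015,0,1]]}}

```text
t: 31.28
position: [607.8, -130.1, 49.3]
eef_rot: [0.707, 0.707, -0.0, -0.0]
contact_force: [-0.3, 0.4, -1.5]
finger_gap: 19.9
finger_force: 58.8
```

{"name": "carry_out", "arguments": {"series": [[0,0,0.004,0,1],[0,0,0.004,0,1],[0,0,0.004,0,1]]}}

```text
t: 31.53
position: [607.9, -130.1, 48.5]
eef_rot: [0.707, 0.707, 0.0, -0.0]
contact_force: [0.4, 0.1, -0.3]
finger_gap: 19.6
finger_force: 58.8
```

{"name": "carry_out", "arguments": {"series": [[0,0,0.003,0,1],[0,0,0.005,0,1],[0,0,0.005,0,1]]}}

```text
t: 31.78
position: [608.0, -130.2, 48.2]
eef_rot: [0.707, 0.707, 0.0, 0.0]
contact_force: [-1.6, 0.3, 5.0]
finger_gap: 19.8
finger_force: 59.2
```

{"name": "carry_out", "arguments": {"series": [[0,0,0,0,0.3],[0,0,0,0,-0.3],[0,0,0,0,-1],[0,0,0,0,-1],[0,0,0,0,-1],[0,0,-0.1,0,-1],[0,0,-0.25,0,-1],[0,0,-0.4,0,-1],[0,0,-0.6,0,-1],[0,0,-0.8,0,-1],[0,0,-1,0,-1],[0,0,-1,0,-1]]}}

```text
t: 32.78
position: [611.5, -131.0, 257.0]
eef_rot: [0.707, 0.707, 0.005, 0.007]
contact_force: [0.3, -1.1, 0.7]
finger_gap: 85.6
finger_force: 0.0
```

{"name": "carry_out", "arguments": {"series": [[-0.1,-0.04,0,0,-1],[-0.22,-0.08,0,0,-1],[-0.36,-0.13,0,0,-1],[-0.5,-0.18,0,0,-1],[-0.64,-0.23,0,0,-1],[-0.78,-0.28,0,0,-1],[-0.9,-0.33,0,0,-1],[-1,-0.36,0,0,-1]]}}

```text
t: 33.45
position: [534.7, -332.0, 247.2]
eef_rot: [0.707, 0.707, -0.0, -0.0]
contact_force: [0.3, 0.3, 0.2]
finger_gap: 85.2
finger_force: 0.0
```

{"name": "carry_out", "arguments": {"series": [[-0.08,-0.03,0,0,-1],[-0.145,-0.05,0,0,-1],[-0.145,-0.05,0,0,-1],[-0.145,-0.05,0,0,-1],[-0.145,-0.05,0,0,-1]]}}

```text
t: 33.87
position: [526.2, -358.3, 247.4]
eef_rot: [0.707, 0.707, 0.0, -0.0]
contact_force: [0.9, -0.2, -0.2]
finger_gap: 85.1
finger_force: 0.0
```

Run:
```python
from h import *
c=(525,-359)
d,P=wrist([(45,55),(20,105),(66,77),(90,105)],c,68);np.savez("wD.npz",**d)
Z=P[...,2];w=np.hypot(P[...,0]-c[0],P[...,1]-c[1])<68
print(poly(P,w&(Z>66)&(Z<77),6,36,c))
togo(*c,250,90)
```

```text
(45, 55) [ 525.9 -361.1] [87.9 87.9] 12.5 2244 [ 526.5 -344.3   49.9]
(20, 105) [ 525.9 -361.1] [88.1 88.2] 12.5 8236 [ 525.6 -353.    66.4]
(66, 77) [ 525.2 -360.7] [82.6 72.9] 21.6 4919 [ 525.4 -358.4   72.6]
(90, 105) [ 524.9 -360.3] [20.9 21.4] 0.3 528 [ 525.2 -359.5   96.1]
('centre', array([ 525.34, -360.52]), 'corner', np.float64(22.7), 'res', np.float64(0.6), 120)
pos [ 526.4 -358.1  247.5] yaw 90.07 F [-0.1 -0.4  0.2] shift [-0.0043 -0.0068 -0.0125] turn 0.0004
```

{"name": "carry_out", "arguments": {"series": [[-0.005,-0.003,0.15,0,-1],[-0.011,-0.006,0.3,0,-1],[-0.011,-0.006,0.45,0,-1],[-0.011,-0.006,0.58,0,-1],[-0.011,-0.006,0.67,0,-1],[-0.011,-0.006,0.72,0,-1],[-0.011,-0.006,0.74,0,-1],[-0.011,-0.006,0.74,0,-1],[-0.011,-0.006,0.74,0,-0.5],[-0.011,-0.006,0.74,0,0],[-0.011,-0.006,0.74,0,0.4],[-0.011,-0.006,0.74,0,0.6]]}}

```text
t: 34.92
position: [525.2, -361.7, 100.7]
eef_rot: [0.707, 0.707, 0.0, 0.001]
contact_force: [0.1, -0.3, 1.0]
finger_gap: 38.9
finger_force: 0.0
```

{"name": "carry_out", "arguments": {"series": [[0,0,0,0,1],[0,0,0,0,1],[0,0,0,0,1],[0,0,0,0,1],[0,0,0,0,1],[0,0,0,0,1]]}}

```text
t: 35.42
position: [525.1, -361.7, 100.5]
eef_rot: [0.707, 0.707, 0.0, 0.001]
contact_force: [-1.0, -0.9, 6.8]
finger_gap: 19.7
finger_force: 58.9
```

{"name": "carry_out", "arguments": {"series": [[0,0,-0.03,0,1],[0,0,-0.08,0,1],[0,0,-0.16,0,1],[0,0,-0.25,0,1],[0,0,-0.35,0,1],[0,0,-0.45,0,1],[0,0,-0.54,0,1],[0,0,-0.55,0,1],[0,0,-0.55,0,1]]}}

```text
t: 36.17
position: [525.1, -361.7, 210.9]
eef_rot: [0.707, 0.707, 0.0, 0.001]
contact_force: [-0.3, 0.1, -0.8]
finger_gap: 19.6
finger_force: 58.7
```

Run:
```python
from h import *
c=(525,-360)
d,P=wrist([(45,55),(60,67),(20,80),(170,190)],c,68)
Z=P[...,2];w=np.hypot(P[...,0]-c[0],P[...,1]-c[1])<68
print(poly(P,w&(Z>170)&(Z<190),6,36,c))
togo(613.5,130,210,90)
```

```text
(45, 55) [ 524.2 -353.2] [87.6 71.6] 12.6 2797 [ 526.  -334.5   50.1]
(60, 67) [ 523.3 -350.2] [64.4 42.2] 12.1 1018 [ 524.  -338.8   65.1]
(20, 80) [ 524.4 -354.3] [88.1 74.3] 12.5 4421 [ 524.9 -334.7   51.9]
(170, 190) [ 523.2 -360. ] [72.9 80.1] 52.4 11304 [ 524.2 -349.3  183. ]
('centre', array([ 524.51, -360.69]), 'corner', np.float64(22.48), 'res', np.float64(0.17), 96)
pos [ 524.5 -361.2  209.4] yaw 90.02 F [ 1.1  1.1 -0.9] shift [ 2.456   0.4456 -0.0025] turn 0.0001
```

{"name": "carry_out", "arguments": {"series": [[0.03,0,0,0,1],[0.08,0.01,0,0,1],[0.15,0.02,0,0,1],[0.23,0.04,0,0,1],[0.32,0.05,0,0,1],[0.41,0.07,0,0,1],[0.5,0.09,0,0,1],[0.59,0.1,0,0,1],[0.68,0.12,0,0,1],[0.77,0.14,0,0,1],[0.86,0.16,0,0,1],[0.95,0.17,0,0,1]]}}

```text
t: 37.22
position: [558.6, -168.9, 208.9]
eef_rot: [0.707, 0.708, -0.0, -0.001]
contact_force: [-0.2, 0.6, 0.1]
finger_gap: 19.7
finger_force: 58.7
```

{"name": "carry_out", "arguments": {"series": [[0.09,0.02,0,0,1],[0.18,0.03,0,0,1],[0.27,0.05,0,0,1],[0.36,0.06,0,0,1],[0.45,0.08,0,0,1],[0.54,0.1,0,0,1],[0.63,0.11,0,0,1],[0.72,0.13,0,0,1],[0.81,0.15,0,0,1],[0.89,0.16,0,0,1],[0.95,0.17,0,0,1],[0.95,0.17,0,0,1]]}}

```text
t: 38.22
position: [592.3, 21.6, 209.1]
eef_rot: [0.706, 0.708, 0.0, -0.001]
contact_force: [0.2, 0.2, -1.1]
finger_gap: 19.8
finger_force: 58.7
```

{"name": "carry_out", "arguments": {"series": [[0.06,0.01,0,0.015,1],[0.14,0.03,0,0.03,1],[0.22,0.04,0,0.05,1],[0.31,0.06,0,0.07,1],[0.4,0.08,0,0.09,1],[0.48,0.09,0,0.11,1],[0.54,0.1,0,0.13,1],[0.556,0.1,0.02,0.145,1],[0.556,0.1,0.06,0.1555,1],[0.556,0.1,0.1,0.1555,1],[0.556,0.1,0.1,0.1555,1],[0.556,0.1,0.1,0.1555,1]]}}

```text
t: 39.22
position: [612.1, 129.3, 188.9]
eef_rot: [0.857, 0.515, -0.001, -0.0]
contact_force: [-0.0, -0.2, -0.6]
finger_gap: 19.9
finger_force: 58.7
```

Run:
```python
from h import *
c=(613.5,130)
d,P=wrist([(20,75)],c,65,save="wH2")
Z=P[...,2];w=np.hypot(P[...,0]-c[0],P[...,1]-c[1])<65
print(poly(P,w&(Z>148)&(Z<170),6,36,c),Z[w&(Z>148)&(Z<170)].mean())
print(poly(P,w&(Z>66)&(Z<74),6,43,c))
print(poly(P,w&(Z>83)&(Z<88),6,33,c))
togo(613.5,130,140)
```

```text
(20, 75) [625.7 150.2] [53.4 87.9] 58.5 3204 [627.7 156.8  65. ]
('centre', array([611.78, 130.27]), 'corner', np.float64(54.44), 'res', np.float64(0.15), 96) 160.94275754851716
('centre', array([612.92, 130.54]), 'corner', np.float64(54.36), 'res', np.float64(0.44), 64)
('centre', array([613.13, 131.18]), 'corner', np.float64(54.3), 'res', np.float64(0.15), 55)
pos [612.5 129.4 189.5] yaw 62.03 F [ 0.1  0.6 -1.3] shift [0.0051 0.003  0.2474] turn None
```

View pics/wH2.png

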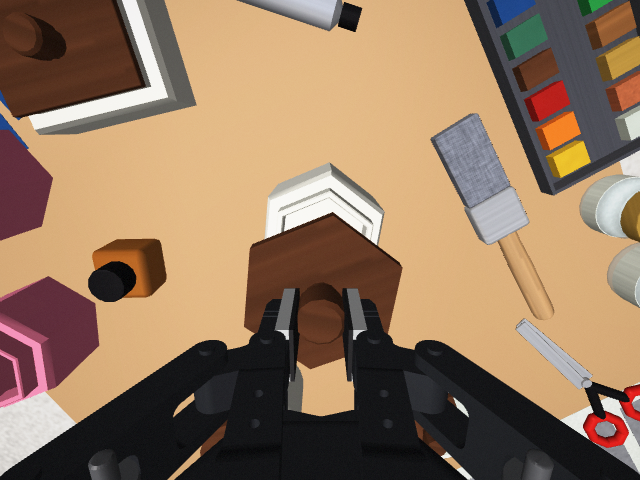

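The hex lid is in line with the hex pot (54.4° against 54.3°). Lowering it with a 1 mm correction.

{"name": "carry_out", "arguments": {"series": [[0.002,0.002,0.05,0,1],[0.005,0.0045,0.11,0,1],[0.005,0.0045,0.17,0,1],[0.005,0.0045,0.23,0,1],[0.005,0.0045,0.27,0,1],[0.005,0.0045,0.3,0,1],[0.005,0.0045,0.315,0,1],[0.005,0.0045,0.315,0,1],[0.005,0.0045,0.315,0,1],[0.005,0.0045,0.315,0,1]]}}

```text
t: 40.1
position: [614.3, 130.4, 127.3]
eef_rot: [0.857, 0.515, 0.001, 0.0]
contact_force: [0.0, 0.0, -0.3]
finger_gap: 19.6
finger_force: 58.7
```

Run:
```python
from h import *
c=(613.5,130)
d,P=wrist([],c,65)
Z=P[...,2];w=np.hypot(P[...,0]-c[0],P[...,1]-c[1])<65
print(poly(P,w&(Z>89)&(Z<108),6,36,c),Z[w&(Z>89)&(Z<108)].mean())
print(poly(P,w&(Z>40)&(Z<74),6,43,c))
togo(613.5,130,120)
```

```text
('centre', array([614.02, 131.39]), 'corner', np.float64(54.41), 'res', np.float64(0.17), 97) 99.34951219660314
('centre', array([613.21, 131.22]), 'corner', np.float64(54.55), 'res', np.float64(0.16), 66)
pos [614.3 130.4 127.3] yaw 62.03 F [ 0.1 -0.2  0.4] shift [-0.0036 -0.0028  0.0366] turn None
```

{"name": "carry_out", "arguments": {"series": [[-0.0028,-0.003,0.01,0,1],[-0.0028,-0.003,0.02,0,1],[-0.0028,-0.003,0.0275,0,1],[-0.0028,-0.003,0.0275,0,1],[-0.0028,-0.003,0.0275,0,1]]}}

```text
t: 40.57
position: [613.0, 130.1, 121.0]
eef_rot: [0.857, 0.515, -0.0, -0.0]
contact_force: [0.3, 0.3, -1.7]
finger_gap: 19.8
finger_force: 58.7
```

{"name": "carry_out", "arguments": {"series": [[0,0,0.0025,0,1],[0,0,0.005,0,1],[0,0,0.005,0,1]]}}

```text
t: 40.82
position: [613.2, 130.1, 120.5]
eef_rot: [0.857, 0.515, 0.0, 0.0]
contact_force: [-0.3, -0.3, 2.9]
finger_gap: 19.2
finger_force: 58.9
```

{"name": "carry_out", "arguments": {"series": [[0,0,0.003,0,1],[0,0,0.004,0,1],[0,0,0.004,0,1]]}}

```text
t: 41.07
position: [613.2, 130.1, 120.5]
eef_rot: [0.857, 0.515, 0.0, 0.0]
contact_force: [-2.4, -0.3, 5.1]
finger_gap: 19.5
finger_force: 59.1
```

{"name": "carry_out", "arguments": {"series": [[0,0,0,0,0.6],[0,0,0,0,0.3],[0,0,0,0,-0.3],[0,0,0,0,-1],[0,0,0,0,-1],[0,0,0,0,-1],[0,0,-0.1,0,-1],[0,0,-0.25,0,-1],[0,0,-0.4,0,-1],[0,0,-0.55,0,-1],[0,0,-0.63,0,-1],[0,0,-0.63,0,-1]]}}

```text
t: 42.07
position: [615.1, 130.5, 250.1]
eef_rot: [0.857, 0.515, 0.004, 0.002]
contact_force: [-0.1, 0.1, 0.6]
finger_gap: 85.7
finger_force: 0.0
```

Run:
```python
from h import *
c=(613.5,130)
d,P=wrist([],c,65)
Z=P[...,2];w=np.hypot(P[...,0]-c[0],P[...,1]-c[1])<65
print(poly(P,w&(Z>87)&(Z<97),6,36,c),Z[w&(Z>89)&(Z<108)].mean())
print(poly(P,w&(Z>40)&(Z<74),6,43,c))
togo(607.5,-129,250,90)
```

```text
('centre', array([613.09, 131.12]), 'corner', np.float64(54.42), 'res', np.float64(0.23), 120) 92.78482569667159
('centre', array([613.28, 131.18]), 'corner', np.float64(54.5), 'res', np.float64(0.31), 82)
pos [614.  130.2 247.3] yaw 62.02 F [ 0.3  0.5 -0.4] shift [-1.1599  0.5795 -0.0147] turn -0.1554
```

The hex lid is perfect. Back to the tile for the square lid.

{"name": "carry_out", "arguments": {"series": [[-0.07,0.03,0,-0.02,-1],[-0.17,0.08,0,-0.04,-1],[-0.29,0.14,0,-0.07,-1],[-0.4,0.2,0,-0.1,-1],[-0.5,0.25,0,-0.13,-1],[-0.58,0.29,0,-0.1555,-1],[-0.58,0.29,0,-0.1555,-1]]}}

```text
t: 42.7
position: [608.9, -2.7, 243.1]
eef_rot: [0.707, 0.707, -0.002, -0.001]
contact_force: [-0.1, 1.1, 0.1]
finger_gap: 85.2
finger_force: 0.0
```

{"name": "carry_out", "arguments": {"series": [[-0.1,0,0,0,-1],[-0.22,-0.01,0,0,-1],[-0.36,-0.01,0,0,-1],[-0.48,-0.016,0,0,-1],[-0.58,-0.016,0,0,-1],[-0.648,-0.016,0,0,-1],[-0.648,-0.016,0,0,-1],[-0.648,-0.016,0,0,-1],[-0.648,-0.016,0,0,-1]]}}

```text
t: 43.45
position: [606.7, -127.9, 244.7]
eef_rot: [0.707, 0.707, 0.0, -0.001]
contact_force: [-0.6, 0.0, -0.5]
finger_gap: 85.6
finger_force: 0.0
```

Run:
```python
from h import *
d,P=wrist([(14,26),(35,50)],(607,-129),60)
togo(607.5,-130,250,90)
```

```text
(14, 26) [ 607.5 -131.1] [70.3 70.1] 84.3 4027 [ 607.5 -128.9   20.7]
(35, 50) [ 607.4 -131. ] [21.4 21.1] 67.1 405 [ 607.4 -130.    44. ]
pos [ 606.7 -127.8  244.9] yaw 90.07 F [ 0.4 -0.5  1. ] shift [-0.011   0.0038 -0.0253] turn 0.0004
```

{"name": "carry_out", "arguments": {"series": [[-0.007,0.003,0.1,0,-1],[-0.014,0.003,0.25,0,-1],[-0.014,0.003,0.4,0,-1],[-0.014,0.003,0.55,0,-1],[-0.014,0.003,0.69,0,-1],[-0.014,0.003,0.8,0,-1],[-0.014,0.003,0.88,0,-1],[-0.014,0.003,0.88,0,-1]]}}

```text
t: 44.17
position: [605.0, -130.0, 65.6]
eef_rot: [0.707, 0.708, -0.002, -0.003]
contact_force: [-0.2, 0.5, 0.0]
finger_gap: 85.2
finger_force: 0.0
```

{"name": "carry_out", "arguments": {"series": [[0,0,0.05,0,-1],[0,0,0.09,0,-1],[0,0,0.095,0,-1],[0,0,0.095,0,-0.5],[0,0,0.095,0,0],[0,0,0.095,0,0.4],[0,0,0.095,0,0.6],[0,0,0.095,0,1],[0,0,0.095,0,1],[0,0,0.095,0,1],[0,0,0.095,0,1],[0,0,0.095,0,1]]}}

```text
t: 45.17
position: [607.8, -132.1, 51.0]
eef_rot: [0.707, 0.707, 0.0, 0.001]
contact_force: [-0.7, -0.2, 5.4]
finger_gap: 19.5
finger_force: 58.7
```

{"name": "carry_out", "arguments": {"series": [[0,0,-0.03,0,1],[0,0,-0.08,0,1],[0,0,-0.16,0,1],[0,0,-0.25,0,1],[0,0,-0.35,0,1],[0,0,-0.45,0,1],[0,0,-0.55,0,1],[0,0,-0.65,0,1],[0,0,-0.73,0,1],[0,0,-0.78,0,1],[0,0,-0.8,0,1],[0,0,-0.8,0,1]]}}

```text
t: 46.17
position: [607.5, -132.0, 211.1]
eef_rot: [0.707, 0.707, 0.0, 0.001]
contact_force: [0.9, 0.2, -0.1]
finger_gap: 19.4
finger_force: 58.7
```

Run:
```python
from h import *
d,P=wrist([(175,195)],(607,-129),60)
togo(525.9,-361.1,210,90)
```

```text
(175, 195) [ 606.8 -130.7] [70.8 70.2] 84.0 11957 [ 606.9 -117.2  181.1]
pos [ 607.  -131.9  210. ] yaw 90.01 F [ 0.1 -0.1 -0.8] shift [-1.1458 -0.4059  0.    ] turn 0.0001
```

{"name": "carry_out", "arguments": {"series": [[-0.03,-0.01,0,0,1],[-0.08,-0.03,0,0,1],[-0.15,-0.05,0,0,1],[-0.23,-0.08,0,0,1],[-0.31,-0.11,0,0,1],[-0.39,-0.14,0,0,1],[-0.47,-0.17,0,0,1],[-0.54,-0.19,0,0,1],[-0.6,-0.21,0,0,1]]}}

```text
t: 46.97
position: [564.4, -254.2, 209.8]
eef_rot: [0.708, 0.707, -0.0, -0.0]
contact_force: [0.4, -0.5, -1.5]
finger_gap: 19.2
finger_force: 58.7
```

{"name": "carry_out", "arguments": {"series": [[-0.06,-0.02,0,-0.01,1],[-0.13,-0.05,0,-0.025,1],[-0.21,-0.08,0,-0.04,1],[-0.29,-0.11,0,-0.055,1],[-0.37,-0.14,0,-0.07,1],[-0.45,-0.16,0,-0.085,1],[-0.51,-0.18,0.03,-0.095,1],[-0.55,-0.195,0.1,-0.102,1],[-0.55,-0.195,0.18,-0.102,1],[-0.55,-0.195,0.22,-0.102,1],[-0.55,-0.195,0.22,-0.102,1],[-0.55,-0.195,0.22,-0.102,1]]}}

```text
t: 47.97
position: [526.3, -362.1, 166.0]
eef_rot: [0.585, 0.811, 0.0, -0.0]
contact_force: [-0.1, -0.9, -0.6]
finger_gap: 19.4
finger_force: 58.7
```

Run:
```python
from h import *
c=(525.9,-361.1)
d,P=wrist([(45,54),(20,54),(60,68),(122,150)],c,70,save="wD2")
Z=P[...,2];w=np.hypot(P[...,0]-c[0],P[...,1]-c[1])<70
print(poly(P,w&(Z>20)&(Z<54),4,44,c));print(poly(P,w&(Z>122)&(Z<150),4,35,c))
togo(525.9,-361.1,120)
```

```text
(45, 54) [ 519.6 -333.1] [87.7 30.9] 12.2 2943 [ 517.4 -327.6   50. ]
(20, 54) [ 520.4 -336.5] [88.1 37.7] 12.6 3597 [ 517.7 -326.6   46.8]
(60, 68) [ 520.5 -336.8] [64.2 15. ] 12.1 1065 [ 519.5 -333.5   65.1]
(122, 150) [ 525.3 -361. ] [70.3 70.6] 12.7 11957 [ 521.  -347.9  135.9]
('centre', array([ 525.81, -361.19]), 'corner', np.float64(57.55), 'res', np.float64(0.23), 50)
('centre', array([ 525.36, -361.  ]), 'corner', np.float64(57.83), 'res', np.float64(0.28), 100)
pos [ 526.7 -362.2  166.8] yaw 108.39 F [-0.1 -0.2 -0.5] shift [ 0.0065 -0.0022  0.2338] turn None
```

View pics/wD2.png

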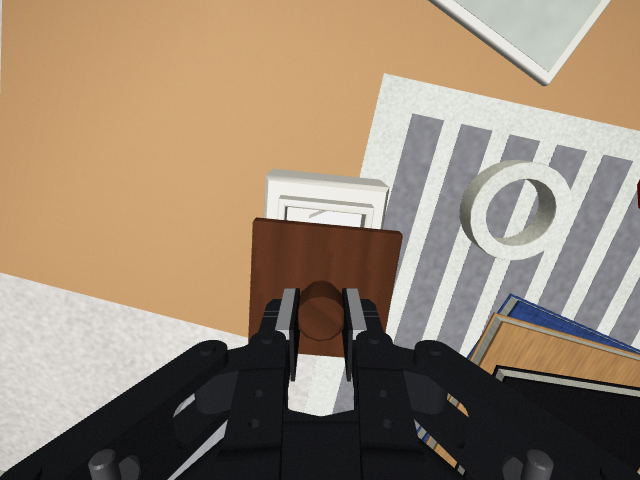

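Square lid is in line with its pot and within 0.5 mm. Lowering.

{"name": "carry_out", "arguments": {"series": [[0,0.0025,0.05,0,1],[0,0.0025,0.11,0,1],[0,0.0025,0.16,0,1],[0,0.0025,0.21,0,1],[0,0.0025,0.25,0,1],[0,0.0025,0.28,0,1],[0,0.0025,0.29,0,1],[0,0.0025,0.29,0,1],[0,0.0025,0.29,0,1],[0,0.0025,0.29,0,1]]}}

```text
t: 48.85
position: [527.2, -362.1, 108.9]
eef_rot: [0.585, 0.811, 0.0, 0.001]
contact_force: [0.4, 0.8, -0.3]
finger_gap: 19.3
finger_force: 58.7
```

Run:
```python
from h import *
c=(525.9,-361.1)
d,P=wrist([(69,90)],c,70)
togo(525.9,-361.1,100)
```

```text
(69, 90) [ 526.3 -361.1] [70.4 70.6] 12.8 11771 [ 522.  -347.9   78.6]
pos [ 527.2 -362.1  108.9] yaw 108.37 F [0.2 0.5 0.2] shift [ 0.0069 -0.0047  0.0447] turn None
```

{"name": "carry_out", "arguments": {"series": [[0,-0.002,0.01,0,1],[0,-0.002,0.02,0,1],[0,-0.002,0.026,0,1],[0,-0.002,0.026,0,1],[0,-0.002,0.026,0,1]]}}

```text
t: 49.32
position: [526.4, -361.9, 103.0]
eef_rot: [0.585, 0.811, 0.0, -0.0]
contact_force: [-0.9, -0.3, -0.5]
finger_gap: 19.1
finger_force: 58.8
```

{"name": "carry_out", "arguments": {"series": [[0,0,0.0025,0,1],[0,0,0.005,0,1],[0,0,0.005,0,1]]}}

```text
t: 49.57
position: [526.5, -361.9, 102.9]
eef_rot: [0.585, 0.811, 0.0, 0.0]
contact_force: [-0.5, 0.5, 4.9]
finger_gap: 19.5
finger_force: 59.4
```

{"name": "carry_out", "arguments": {"series": [[0,0,0.003,0,1],[0,0,0.004,0,1],[0,0,0.004,0,1]]}}

```text
t: 49.82
position: [526.5, -361.9, 102.9]
eef_rot: [0.585, 0.811, 0.0, 0.0]
contact_force: [-2.9, 2.7, 8.6]
finger_gap: 19.2
finger_force: 59.7
```

Firm contact. Release, rise, then check everything.

{"name": "carry_out", "arguments": {"series": [[0,0,0,0,0.6],[0,0,0,0,0.3],[0,0,0,0,-0.3],[0,0,0,0,-1],[0,0,0,0,-1],[0,0,0,0,-1],[0,0,-0.1,0,-1],[0,0,-0.25,0,-1],[0,0,-0.4,0,-1],[0,0,-0.55,0,-1],[0,0,-0.72,0,-1],[0,0,-0.72,0,-1]]}}

```text
t: 50.82
position: [529.0, -363.8, 253.0]
eef_rot: [0.585, 0.811, 0.0, 0.007]
contact_force: [0.3, 0.1, 1.3]
finger_gap: 85.6
finger_force: 0.0
```

Run:
```python
from h import *
c=(525.9,-361.1)
d,P=wrist([(20,100),(69,77)],c,70)
snap("side","sideEnd")
d=snap("top");P=cloud(d);Z=P[...,2]
for n,(u,v) in dict(A=(178,207),H=(264,166),R=(323,234),glass=(401,247)).items():
    w=np.zeros((480,640),bool);w[v-32:v+33,u-32:u+33]=1
    print(n,rect(P,w&(Z>20)),rect(P,w&(Z>(65 if n=="A" else 86))))
```

```text
(20, 100) [ 526.  -360.8] [88.2 87.8] 12.5 8088 [ 523.4 -353.3   67.3]
(69, 77) [ 525.8 -361. ] [70.1 70.6] 12.8 5216 [ 525.1 -358.8   72.7]
A (array([526.1, 316.5]), array([ 86.2, 108.3]), 74.3, 2028) (array([526.7, 317.9]), array([69.2, 90. ]), 74.4, 1307)
H (array([613.1, 127.4]), array([85.7, 98.1]), 22.7, 1480) (array([614. , 127.6]), array([81. , 72.1]), 54.4, 974)
R (array([468.3,  -6.3]), array([90.8, 89. ]), 1.3, 1428) (array([468.6,  -5.9]), array([72.1, 72.4]), 74.0, 943)
glass (array([ 444.5, -175.8]), array([65.1, 65.4]), 53.4, 416) (array([ 444.6, -176.7]), array([63.8, 64. ]), 1.0, 109)
```

View pics/sideEnd.png

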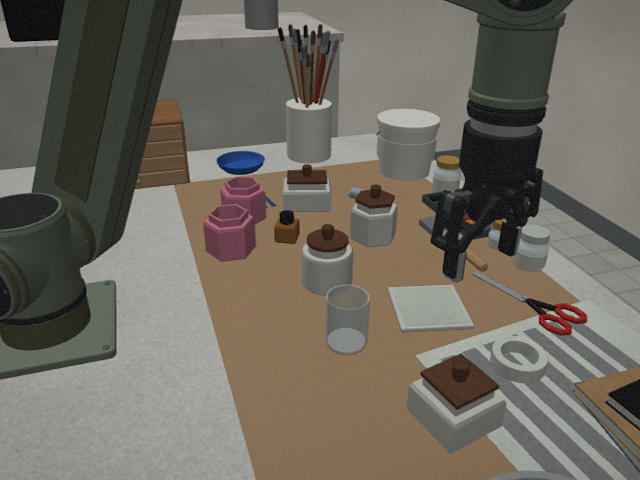

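The side view shows all four lids flat on their own pots: oblong at (306,185), hex at (375,205), round at (327,250) and square at (457,385). The tile is empty and the glass is upright.

```bash
python3 -c "
from station import job;print(job.hand_in())"
```

```text
the job is handed in; nothing more can be done
None
```

All four lids are on the pots of their own shape, seated flat, each within about 1 mm of centre and 0.3° of its pot's sides; the glass is upright, the tile is empty, and the job is handed in.

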